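# Run the fingertips along a row of vial stoppers to close them

## Robot

A 6-joint arm with a two-finger parallel gripper is mounted at the origin on the work surface. World frame = base frame: x ahead of the robot, y to its left, z up, the work surface at z = 0. Lengths are in m, angles in rad, forces in N, time in s.
With the tool pointing down it reaches from about 0.325 to 0.9 m from the base axis. Payload 6.1 kg.
Tool frame: the origin (TCP) lies midway between the tips of the shut fingers; the grasp point (between the pads) lies 19 mm behind it; x points along the fingers, y is the direction in which the jaws open and shut, and the axes are right-handed (so a half turn about x gives the same grasp; the last joint's range is limited). The gripper opens to 85 mm and grips with 20 to 120 N. Pads are 22 mm wide; open, the fingers measure 114 mm over their backs; the gripper's body (76 mm by 85 mm) begins 54 mm behind the grasp point. The pads swing forward as they close: fully open they stand 13 mm farther back than shut.
Start: joints at [1.189, 0.22, 1.526, -0, 1.395, -0.126], TCP at [0.158, 0.605, 0.231] pointing down, gripper open.
Joint ranges: [-2.98, 2.98], [-0.91, 2.08], [0.09, 2.57], [-1.24, 4.39], [0.2, 2.65], [-2.68, 2.68]. Speed limits (rad/s): [2.57, 2.57, 3.01, 3.14, 3.14, 3.14].

## Interface

Orientations are given as [roll, pitch, yaw] about the fixed x, y, z axes, in that order (R = Rz(yaw) Ry(pitch) Rx(roll)).
In Python, from plant import movep, move_l, set_joints, gripper_to, hold, inverse_kinematics, observe, get_image, get_calibration, Unreachable, job_done gives the robot as it stands. Calls block until the motion is done:
- movep(position, orientation): joint-space move of the TCP to a pose.
- move_l(position, feed=0.15, rotation=None, max_force=None): straight line of the TCP; rotation=None keeps the orientation; feed is the mean speed in m/s. With max_force (N) it stops when the force on the tool has changed by that much, and returns True; else False.
- set_joints(angles): joint-space move.
- gripper_to(opening, f_grip=None): finger opening in m; f_grip is the grip in N (None keeps the last); returns when the fingers have stopped.
- hold(seconds).
- inverse_kinematics(position, orientation): joint angles nearest the present ones, or None.
- observe(): the state.
- get_image(name): name is "side" or "top" or "wrist"; returns (picture, depth): 384x512x3 uint8, red, green, blue; 384x512 float32, m along the optical axis (not along the pixel's ray), 0 where there is no reading.
- get_calibration(name): a dict with "intrinsics" (3x3 intrinsics, pixels), "dist_coeffs" ([k1, k2, p1, p2, k3] as OpenCV has them; the pictures are not rectified), "world_from_camera" (4x4, takes a point from camera to world coordinates). Camera axes: x right, y down, z forward; pixel columns grow to the right and rows downward; lengths in m; the calibration is good to about 2 mm. A picture is of the moment at which its call begins: read the wrist's pose just before it. get_calibration takes no time and is no camera call; for the wrist camera it gives the pose at the moment of the call.
A pose or a line that the arm cannot do raises Unreachable and nothing moves.
- job_done(): hands the job in, once; it reports no verdict.
The state is a dict: "time_s": time; "q": joint angles; "joint_velocities": joint speeds; "joint_torque": joint torques, N m; "eef_pos": TCP position; "tcp_rot": TCP orientation; "ft_force": force on the tool from outside, world axes, zero at the start; "torque": the same for the moment, N m; "opening": finger opening in m.
Only numpy, scipy, OpenCV 4.12 (cv2) and the standard library are available. Lean on these libraries where they do the work, as an engineer would, in place of code of your own. Each camera call takes 0.05 s, during which the arm holds its last target.

## Task

Close the four vials in the teal green rack: run your fingertips along the row of stoppers, starting at the rack's tongue end and ending at its plain end, gently pressing each stopper fully home in turn. Stay low over the row, fingertips within about 4 cm of the stoppers, until the last one is in, then move clear. Only press: do not pull any stopper up, and leave the flask, mortar, pestle and beaker alone.

Things in the scene. Friction and masses are not known exactly. Their poses are not given: they have to be found in the camera images.
- rack: Teal green plastic vial rack fixed to the bench, 215 mm long (its x), 62 mm wide (its y), top plate at 60 mm above the bench; origin under its centre at bench level, z up. At its -x end a rounded flat tongue, 36 mm wide and 8 mm thick, sticks out about 51 mm level with the top plate; the +x end is plain. In it stand four fixed glass vials of 28 mm diameter in one row along its x axis at x = -75, -25, +25, +75 mm (y = 0), rims 80 mm above the bench. The rack may face any way.
- stopper1_top (a point): Centre of the flat top of stopper 1 (the one nearest the tongue): a white plastic push-in stopper, round head 26 mm diameter and 10 mm high, over the vial's mouth. The point moves with it: 98 mm above the bench when 8 mm proud, 90 mm when fully home.
- stopper1 (a joint): How far stopper 1 has been pressed in, in m: 0 = head stands 8 mm off the vial's rim, 0.008 = fully home with its head on the rim (a hard stop); negative = pulled up. It starts between 0 and 0.003. Slides straight down, resists with about 4 N of friction, no spring: it stays where it is left.
- stopper2_top (a point): Centre of the flat top of stopper 2 (second from the tongue): a white plastic push-in stopper, round head 26 mm diameter and 10 mm high, over the vial's mouth. The point moves with it: 98 mm above the bench when 8 mm proud, 90 mm when fully home.
- stopper2 (a joint): How far stopper 2 has been pressed in, in m: 0 = head stands 8 mm off the vial's rim, 0.008 = fully home with its head on the rim (a hard stop); negative = pulled up. It starts between 0 and 0.003. Slides straight down, resists with about 4 N of friction, no spring: it stays where it is left.
- stopper3_top (a point): Centre of the flat top of stopper 3 (third from the tongue): a white plastic push-in stopper, round head 26 mm diameter and 10 mm high, over the vial's mouth. The point moves with it: 98 mm above the bench when 8 mm proud, 90 mm when fully home.
- stopper3 (a joint): How far stopper 3 has been pressed in, in m: 0 = head stands 8 mm off the vial's rim, 0.008 = fully home with its head on the rim (a hard stop); negative = pulled up. It starts between 0 and 0.003. Slides straight down, resists with about 4 N of friction, no spring: it stays where it is left.
- stopper4_top (a point): Centre of the flat top of stopper 4 (the last, at the plain end): a white plastic push-in stopper, round head 26 mm diameter and 10 mm high, over the vial's mouth. The point moves with it: 98 mm above the bench when 8 mm proud, 90 mm when fully home.
- stopper4 (a joint): How far stopper 4 has been pressed in, in m: 0 = head stands 8 mm off the vial's rim, 0.008 = fully home with its head on the rim (a hard stop); negative = pulled up. It starts between 0 and 0.003. Slides straight down, resists with about 4 N of friction, no spring: it stays where it is left.
- flask: Conical glass flask, 84 mm across the base, 142 mm high, loose; origin at the centre of its underside. To be left alone.
- mortar: White ceramic mortar bowl, 124 mm across the rim, 65 mm high, loose; origin at the centre of its underside. To be left alone.
- beaker: White plastic beaker, 76 mm across, 95 mm high, loose; origin at the centre of its underside. To be left alone.
- pestle: White ceramic pestle lying on the bench, 147 mm long along its x, up to 33 mm thick, loose; origin under its middle. To be left alone.

How it is judged:
On the way, in this order (a step that is already met when the one before it is completed fails the run):
1. stopper 1 is pressed home (the first, at the tongue) (value of joint stopper1 above 0.006 m), for 0.1 s.
2. stopper 2 is pressed home (value of joint stopper2 above 0.006 m), for 0.1 s.
3. stopper 3 is pressed home (value of joint stopper3 above 0.006 m), for 0.1 s.
4. stopper 4 is pressed home (value of joint stopper4 above 0.006 m), for 0.1 s.
At the end, for the whole second after the job is handed in: All four stoppers are home (each pressed in by more than 6 mm of the 8 mm), and flask, mortar, beaker and pestle are within 20 mm of where they stood (value of joint each of stopper1, stopper2, stopper3, stopper4 above 0.006 m and distance of each of flask, mortar, beaker, pestle from where it was at the start of the episode below 0.02 m); the robot touches nothing.
It fails at once if a stopper is pulled up by more than 4 mm above its highest start (value of joint any of stopper1, stopper2, stopper3, stopper4 below -0.004 m).
It fails at once if the fingers press on the rack, a vial or a stopper with more than 80 N (contact force between the fingers and rack above 80 N).
It fails at once if between the first and the last stopper the fingers leave the row: the grasp point more than 77 mm above the tops of the proud stoppers or more than 55 mm to the side of the row (value of joint stopper1 above 0.006 m and value of joint stopper4 below 0.006 m and (height (world z) of the grasp point above 0.175 m or y of the grasp point in the frame of rack above 0.055 m or y of the grasp point in the frame of rack below -0.055 m)).
It fails at once if a bystander is moved by more than 20 mm (distance of any of flask, mortar, beaker, pestle from where it was at the start of the episode above 0.02 m).
It also fails if it takes over 42 s, if anything falls off the work surface, if the arm or the gripper's body presses on something with over 40 N, if the wrist force passes 120 N, or if a joint passes its speed limit or range.

## Working session

There is one attempt and no reset: what is moved stays moved. The work goes in short steps, each a Python script; the robot and the scene stay as the last script left them, time stands still between calls to the robot, and variables do not carry over. Pictures are saved under pics/ and viewed, and the job is handed in when it is done.

```bash
mkdir -p pics; ls; python3 - <<'E'
from plant import *
import cv2,numpy as np
for n in("top","side"):
    im,d=get_image(n); cv2.imwrite(f"pics/{n}1.png",im[:,:,::-1]); np.savez(f"{n}1.npz",im=im,d=d)
    c=get_calibration(n); print(n,np.round(c["world_from_camera"],3).tolist(),c["intrinsics"],c["dist_coeffs"])
print(observe())
E
```

```text
pics
top [[-0.024, -0.984, 0.177, 0.323], [-0.999, 0.03, 0.029, -0.015], [-0.034, -0.176, -0.984, 1.258], [0.0, 0.0, 0.0, 1.0]] [[485.48355489   0.         248.15477347]
 [  0.         485.48355489 194.42428485]
 [  0.           0.           1.        ]] [-0.07817728  0.          0.          0.          0.        ]
side [[0.944, -0.202, 0.261, 0.262], [-0.329, -0.539, 0.775, -0.814], [-0.016, -0.818, -0.575, 0.72], [0.0, 0.0, 0.0, 1.0]] [[384.71468076   0.         249.7589558 ]
 [  0.         384.71468076 190.01338669]
 [  0.           0.           1.        ]] [-0.01269867  0.          0.          0.          0.        ]
{'time_s': 0.1, 'q': array([ 1.18888013e+00,  2.21189725e-01,  1.52747675e+00,  2.26590016e-05,
        1.39471066e+00, -1.26098060e-01]), 'joint_velocities': array([-0.00025679, -0.00242656, -0.00358886, -0.00080766, -0.000802  ,
        0.00061644]), 'joint_torque': array([ 5.94127578e-04, -4.98248148e+01, -3.90539861e+01, -2.24109785e-04,
        5.81010565e-03,  2.89515560e-05]), 'eef_pos': array([0.15794057, 0.60415662, 0.2302929 ]), 'tcp_rot': array([-1.70939121,  1.56901171, -1.96521333]), 'ft_force': array([-0.23631978, -0.19143306, -0.03330582]), 'torque': array([-0.01262959,  0.00056566, -0.03937268]), 'opening': 0.08555816850718131}
```

View pics/top1.png

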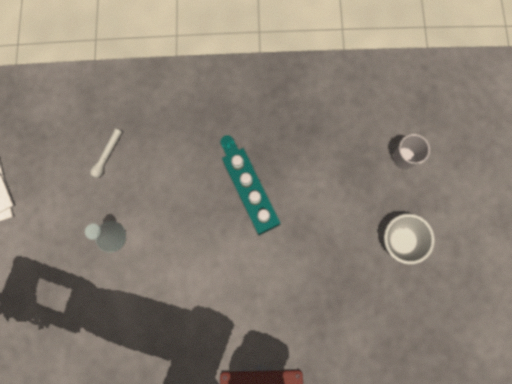

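View pics/side1.png

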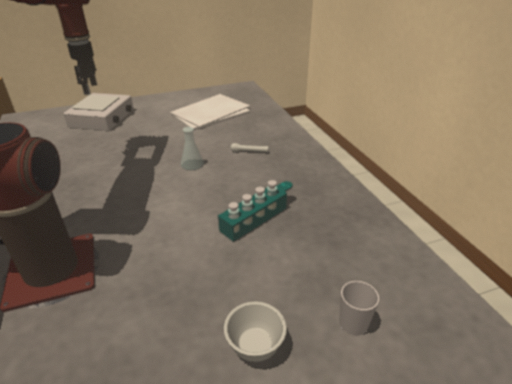

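The top view shows the teal rack with its tongue at (228,140), the far end, and stoppers at about (237,161), (246,179), (255,197), (264,215). The side view agrees: tongue at (287,187), stoppers from (272,185) to (233,209). The bystanders are well away from the rack. Next I'll measure the stoppers.

```bash
cat > h.py <<'E'
import cv2,numpy as np
from plant import *
def ray(c,uv):
    p=cv2.undistortPoints(np.array(uv,float).reshape(-1,1,2),c["intrinsics"],np.array(c["dist_coeffs"]))[:,0]
    T=c["world_from_camera"]; d=np.c_[p,np.ones(len(p))]@T[:3,:3].T
    return T[:3,3],d
def plane(c,uv,z):
    o,d=ray(c,uv); return o+d*((z-o[2])/d[:,2])[:,None]
E
python3 - <<'E'
from h import *
res={}
for n in("top","side"):
    f=np.load(n+"1.npz"); im=f["im"]; c=get_calibration(n)
    hsv=cv2.cvtColor(im,cv2.COLOR_RGB2HSV)
    teal=cv2.inRange(hsv,(75,110,30),(100,255,255))
    k,l,s,ce=cv2.connectedComponentsWithStats(teal); i=1+s[1:,4].argmax()
    hull=cv2.convexHull(np.argwhere(l==i)[:,::-1].astype(np.int32)); m=np.zeros_like(teal); cv2.fillConvexPoly(m,hull,255)
    m=cv2.dilate(m,np.ones((15,15)))
    w=cv2.inRange(hsv,(0,0,165),(179,60,255))&m
    k,l,s,ce=cv2.connectedComponentsWithStats(w)
    print(n,[(np.round(ce[j],1).tolist(),s[j].tolist()) for j in range(1,k) if s[j,4]>8])
    x,y,ww,h=cv2.boundingRect(hull); x-=15;y-=25;ww+=30;h+=40
    cv2.imwrite(f"pics/{n}crop.png",cv2.resize(im[y:y+h,x:x+ww,::-1],None,fx=5,fy=5,interpolation=cv2.INTER_CUBIC)); print(x,y,ww,h)
    res[n]=teal
    uv=np.array([ce[j] for j in range(1,k) if s[j,4]>8])
    print(np.round(plane(c,uv,0.096),4))
E
```

```text
top [([236.9, 160.9], [232, 156, 10, 11, 88]), ([245.6, 178.5], [241, 174, 10, 11, 88]), ([254.4, 196.7], [249, 192, 11, 11, 93]), ([263.2, 214.9], [258, 210, 11, 11, 94])]
206 111 89 138
[[ 0.6176  0.0445  0.096 ]
 [ 0.5724  0.0241  0.096 ]
 [ 0.5266  0.0037  0.096 ]
 [ 0.4814 -0.0163  0.096 ]]
side [([271.7, 182.2], [268, 180, 8, 5, 31]), ([259.3, 188.8], [256, 187, 8, 5, 32]), ([246.4, 196.2], [243, 194, 8, 5, 35]), ([232.7, 204.5], [229, 202, 8, 6, 39])]
205 157 101 84
[[ 0.6183  0.043   0.096 ]
 [ 0.5729  0.0242  0.096 ]
 [ 0.527   0.0033  0.096 ]
 [ 0.4803 -0.0199  0.096 ]]
```

```bash
python3 - <<'E'
from h import *
ps=[(0.618,0.0440),(0.5726,0.0240),(0.5268,0.0036),(0.481,-0.0170)]
ori=[0,np.pi/2,0.42]
for p in ps: print(inverse_kinematics([*p,0.13],ori))
gripper_to(0.0)
p=observe()["eef_pos"]; move_l([p[0],p[1],0.29],feed=0.2)
movep([*ps[0],0.29],ori)
move_l([*ps[0],0.13],feed=0.15); hold(0.2)
o=observe(); print(o["time_s"],o["eef_pos"],o["tcp_rot"],o["ft_force"],o["opening"])
for n in("top","side"):
    im,d=get_image(n); cv2.imwrite(f"pics/{n}2.png",cv2.resize(im[100:260,180:320,::-1],None,fx=4,fy=4,interpolation=cv2.INTER_CUBIC))
E
```

```text
[-0.05612864  0.29563809  1.63305812  0.          1.21289645 -2.04692497]
[-0.09569226  0.19122113  1.75851772  0.          1.1918538  -2.08648858]
[-0.1429248   0.08417945  1.87794909  0.          1.17946411 -2.13372113]
[-0.19937067 -0.02617036  1.99100805  0.          1.17675497 -2.19016699]
5.2917 [0.61865143 0.04396031 0.13108483] [-0.47817462  1.56898533 -0.05818344] [ 0.05354838 -0.0115463   0.54313642] -0.0002464075055820785
```

View pics/side2.png

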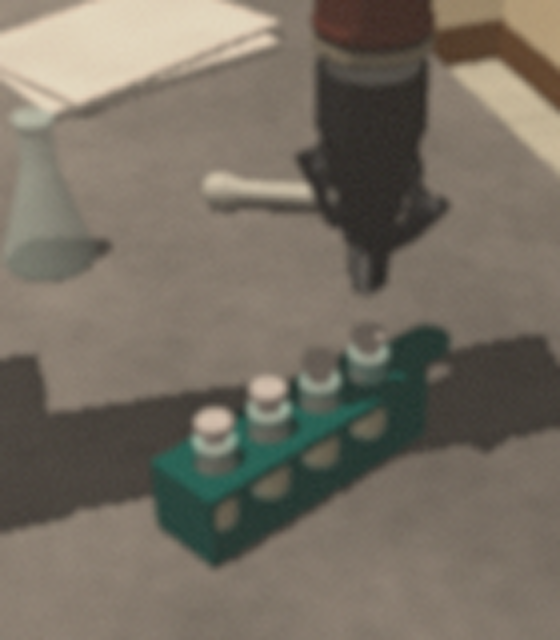

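The crop shows the shut fingertips at crop pixel (366,290), right above stopper 1 at (368,335), next to the tongue. I'll press stopper 1 now.

```bash
cat >> h.py <<'E'
ps=[(0.618,0.0440),(0.5726,0.0240),(0.5268,0.0036),(0.481,-0.0170)]
def press(p):
    hit=move_l([*p,0.104],feed=0.08,max_force=12); print("appr",hit)
    hit=move_l([*p,0.086],feed=0.015,max_force=18)
    o=observe(); print(hit,o["time_s"],o["eef_pos"],o["ft_force"]); hold(0.25)
    o=observe(); print("  held",o["eef_pos"],o["ft_force"])
    move_l([*p,0.115],feed=0.06)
E
python3 - <<'E'
from h import *
press(ps[0])
E
```

```text
appr False
True 6.8083 [0.61815596 0.04401382 0.09006898] [-0.85010779  0.84600388  4.58561044]
  held [0.61814698 0.04397455 0.09004582] [-1.35508793  0.38063056  5.08914556]
```

```bash
python3 - <<'E'
from h import *
move_l([*ps[1],0.125],feed=0.1)
im,d=get_image("side"); cv2.imwrite("pics/side3.png",cv2.resize(im[165:245,205:305,::-1],None,fx=7,fy=7,interpolation=cv2.INTER_CUBIC))
print(observe()["time_s"],observe()["eef_pos"])
E
```

```text
8.3417 [0.57304245 0.02408895 0.12506916]
```

View pics/side3.png

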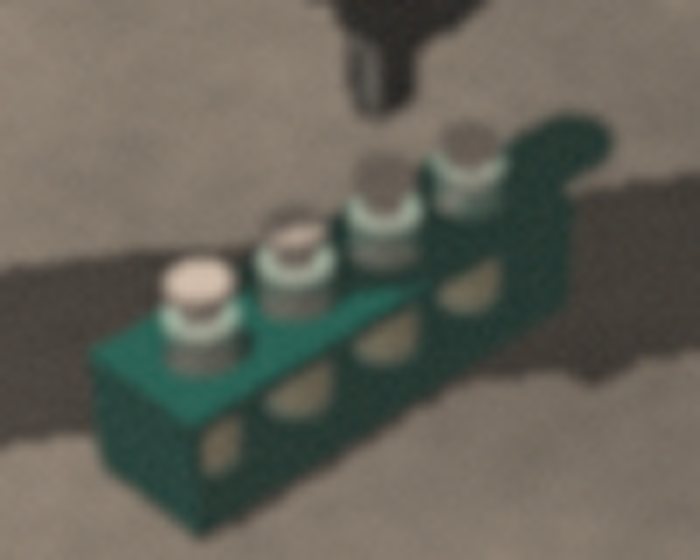

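The head of stopper 1, at crop pixel (468,145), now sits down in its rim, while stopper 2 at (383,180) still stands proud. The tip also stopped at z = 0.090, so stopper 1 is home and I'll go on to the others.

```bash
python3 - <<'E'
from h import *
for i in (1,2,3):
    move_l([*ps[i],0.115],feed=0.1); press(ps[i])
    if observe()["eef_pos"][2]<0.1: break
o=observe(); print(o["time_s"],o["eef_pos"])
im,d=get_image("side"); cv2.imwrite("pics/side4.png",cv2.resize(im[165:245,205:305,::-1],None,fx=7,fy=7,interpolation=cv2.INTER_CUBIC))
E
```

```text
appr False
True 9.8083 [0.57278543 0.02398015 0.09004582] [-2.03976435  0.45775466  5.29721326]
  held [0.57280483 0.02397864 0.09006144] [-1.50197015  0.7172179   4.30691407]
appr False
True 12.5 [0.52697522 0.0035596  0.0900322 ] [-1.63334452  0.34204178  5.04285496]
  held [0.52697478 0.00358471 0.09002873] [-1.69329331  0.41738719  6.03370799]
appr False
True 15.1917 [ 0.48106807 -0.01701702  0.0900087 ] [-1.23229756  0.12828069  6.04860013]
  held [ 0.48105648 -0.01702046  0.09001057] [-2.32595535  1.78982632  6.17752069]
16.0167 [ 0.4811835  -0.01702904  0.11529269]
```

View pics/side4.png

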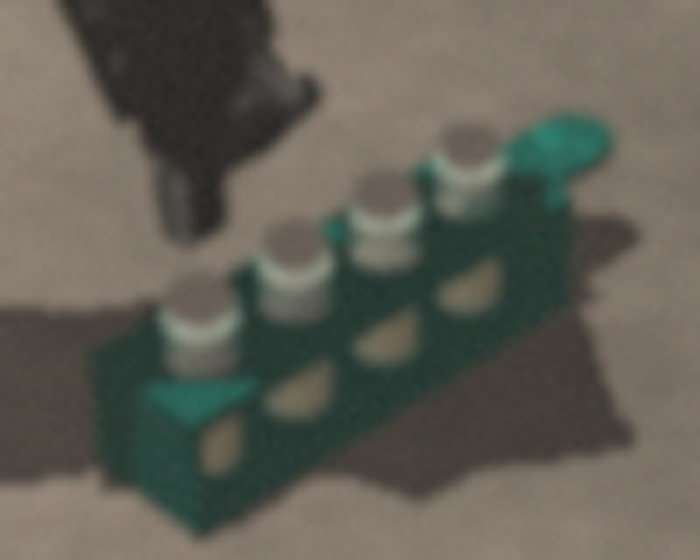

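All four heads, from (200,290) to (468,145) in the crop, now sit on their rims. Each press stopped at z = 0.090. I'll move clear and hand in.

```bash
python3 - <<'E'
from h import *
move_l([*ps[3],0.30],feed=0.15); hold(0.5)
im,d=get_image("side")
a=np.load("side1.npz")["im"]
for nm,(x0,y0,x1,y1) in dict(flask=(175,120,210,175),pestle=(225,138,275,158),mortar=(215,295,295,370),beaker=(330,275,385,340)).items():
    print(nm,np.abs(im[y0:y1,x0:x1].astype(float)-a[y0:y1,x0:x1]).mean())
o=observe(); print(o["time_s"],o["eef_pos"],o["ft_force"])
job_done()
E
```

```text
flask 4.48034632034632
pestle 3.582666666666667
mortar 4.767
beaker 4.16960372960373
18.0 [ 0.48101648 -0.01698202  0.29999638] [-1.04329731  0.30799124 -0.12158322]
the job is handed in; nothing more can be done
```

All four stoppers are pressed home, in order from the tongue end to the plain end, and I handed the job in at about 18 s of the 42 s allowed.

- **Finding the stoppers:** I located them in the top and side views, which agreed to about 4 mm. I pressed each one with the shut fingertips. The press was set to stop at an 18 N force change.
- **Pressing:** Every press stopped on contact with the tip at z = 0.090 m, which is the fully-home height. The tip stayed at or below about z = 0.125 m between stoppers.
- **Last checks:** The last side picture shows all four heads seated on their rims. The side-view patches around the flask, pestle, mortar and beaker changed only at about noise level. I did not measure their positions. The fingers ended clear of everything at z = 0.30 m.
- **Possible mismatch:** The force read just after each stop was only about 5–6 N upward, below the 18 N threshold. The height and the pictures both indicate the stoppers are home. No checks failed.

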